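Roll the six-sided palette bar to the chosen shade

ROBOT

A 7-joint arm with a two-finger parallel gripper is mounted at the origin on the work surface. World frame = base frame: x ahead of the robot, y to its left, z up, the work surface at z = 0. Lengths are in mm, angles in rad, forces in N, time in s.
With the tool pointing down it reaches from about 350 to 900 mm from the base axis. Payload 7.2 kg.
Tool frame: the origin (TCP) lies at the very end of the fingers, on their centre line; the grasp point (between the pads) lies behind it (arm.tcp_to_grasp is the z of the grasp point in the tool frame, in mm); z points along the fingers, y is the line along which they close (so a half turn about z gives the same grasp; the last joint's range is limited). The gripper opens to 88 mm and grips with 3 to 60 N. Pads are 20 mm wide; open, the fingers measure 115 mm over their backs; the gripper's body (75 mm by 178 mm) begins 61 mm behind the grasp point.
Start: joints at [1.229, 0.411, -0.013, 1.596, 0.006, 1.134, -0.082], TCP at [168.983, -601.726, 198.753] pointing down, gripper open.
Joint ranges: [-2.95, 2.95], [-0.29, 1.99], [-1.47, 1.44], [0.14, 2.54], [-1.03, 4.17], [0.13, 1.85], [-2.86, 2.86]. Speed limits (rad/s): [2.39, 2.39, 3.01, 3.01, 3.14, 3.14, 3.14].

INTERFACE

Orientations are given as a rotation vector (axis times angle).
In Python, from bench import arm, cams gives the robot as it stands.
- The arm moves only by the tool play_rows, never from a script. Its argument "targets" is a list of rows, each a list of 7 numbers: the shift along the tool's x, y, z scaled (see below), then the turn, a rotation vector about the tool's x, y, z scaled (see below), then the opening, from -1 (shut) to 1 (fully open). A call has exactly 10 rows; each row is the pose to reach, as a shift and turn from the pose commanded when the call began, along the tool's axes at that moment; what a row does not reach only later rows make up. The controller multiplies each number of a shift by 0.1 m and each number of a turn by pi/4 rad. A row lasts 1/12 s, in which the tool goes at most 41.7 mm and 7.16 degrees, less where a joint would pass 70% of its speed; a pose out of reach is approached as far as the arm can. A call with a number of a shift or a turn outside -1 to 1 is refused whole. A call with a gripper value outside its range is refused whole. The fingers move at their own pace and stop on an object; the grip force is fixed at half the most. Time passes only in rows, so rows that repeat a pose let the fingers close, or fill a call up. It gives the time, the measured TCP pose, the force, the opening and the grip force at its end, in the units of the state.
- arm.observe(): the state, without advancing time (a new reading comes with each control period).
- cams.camera(name): name is "scene" or "side" or "wrist"; returns (picture, depth): 420x560x3 uint8, blue, green, red; 420x560 float32, mm along the optical axis (not along the pixel's ray), 0 where there is no reading.
- cams.calibration(name): a dict with "fx", "fy", "cx", "cy" (pixels), "k1" (the pictures are not rectified: a ray, as slopes to the right and down, at radius r is drawn at 1 + k1 r^2 times it, then the intrinsics apply), "R" (3x3) and "t" (3): a world point X has camera coordinates R X + t; the wrist camera has in their place "T_tool_cam" (4x4, takes a point from camera to tool coordinates, whose origin is the TCP and whose axes are the flange's). Camera axes: x right, y down, z forward; pixel columns grow to the right and rows downward; lengths in mm; the calibration is good to about 2 mm. A picture is of the moment at which its call begins: read the wrist's pose just before it. calibration takes no time and is no camera call.
- arm.close_job(): hands the job in; it is judged then, once.
Trained networks look in the newest picture that a camera, given by its name, has taken for a name from the list of things; names that differ only in an ending like _2 or _b are one class to them, and where a whole thing is asked for, a point or a joint stands for the part that bears it (a point fixed in the world has none). Each returns a list of dicts, best first, with "score" (0 to 1); they miss things now and then, are a little off and sometimes report something else, mostly with a low value. They report only what shows in the picture. A call takes as long as a camera call.
- cams.look_for(camera, query): "at" ([column, row] as shares, 0 to 1, of the picture: columns of its width, rows of its height, amid what is visible of it).
- cams.mark_of(camera, query): "at" ([column, row] as shares, 0 to 1, of the picture: columns of its width, rows of its height: a listed point, or the origin of a listed thing).
The state is a dict: "clock": time; "joint_pos": joint angles; "qvel": joint speeds; "joint_efforts": joint torques, N m; "position": TCP position; "ee_rot": TCP orientation; "ft_force": force on the tool from outside, world axes, zero at the start; "wrist_torque": the same for the moment, N m; "opening": finger opening in mm; "gripper_force": force on a finger pad.
Only numpy, scipy, OpenCV 4.12 (cv2) and the standard library are available. Lean on these libraries where they do the work, as an engineer would, in place of code of your own. Each camera call takes 0.05 s, during which the arm holds its last target. There are 200 camera calls.

TASK

Roll the six-sided make-up palette bar over on its grey mat, face by face, until the colour facing up is the colour of the compact in the white-edged pocket of the small yellow rack. Roll it, never pick it up off the mat; leave it lying flat on a face, wholly on the mat, and let go. Do not shift or knock over the pots, bottles, brush, brush cup or compacts around it.

Things in the scene. Friction and masses are not known exactly. Their poses are not given: they have to be found in the camera images.
- palette_bar: Loose black hexagonal bar on the mat, 150 mm long (its y axis, across the robot's view), 50 mm across flats, 57.7 across corners, 0.3 to 0.55 kg. Origin at its centre, 28 mm above the table when flat. Four plates of one colour on each side. Side normals, going from its z axis (up at the start) towards x: ivory 0 deg, bronze 60, red 120, blue 180, green 240, violet 300.
- face_red (a point): Centre of the bar's red side, 25 mm from the bar's origin.
- face_blue (a point): Centre of the bar's blue side, 25 mm from the bar's origin.
- face_green (a point): Centre of the bar's green side, 25 mm from the bar's origin.
- work_mat: Grey rubber mat fixed to the table, 360 mm (its x, away from the robot) by 300 mm (its y), 3 mm thick. Grips well (friction about 1): a finger pressed against the bar's mid-height corner edge and moved in and up heaves it over its far lower edge; past 30 deg it drops onto the next side, 29 mm along. A level push may only slide it. Origin at the centre of its underside.
- chosen_pocket (a point): Centre of the floor of the white-edged, white-floored end pocket (nearest the robot) of the fixed yellow rack on the right; the rack has three pockets 70 mm apart in a row. The compact in this pocket shows the colour wanted.
- compact_red: Round black compact, 50 mm across, 14.5 mm high, red top; in one of the rack's pockets. Origin at the centre of its underside.
- compact_blue: The same compact with a blue top.
- compact_green: The same compact with a green top.
- pot_tan: Small pot, 46 mm across, 26 mm high, tan with black lid, standing on the mat near its far left corner. Origin under its centre.
- pot_pink: Small pot, 46 mm across, 26 mm high, pink with black lid, standing on the mat near its near right corner. Origin under its centre.
- foundation: Skin-coloured bottle with black cap, 38 mm across, 115 mm high, standing left of the mat. Origin under its centre.
- foundation_dark: Tan bottle with black cap, 38 mm across, 105 mm high, standing left of the mat. Origin under its centre.
- brush: Make-up brush, 170 mm long, lying left of the bottles. Origin on its underside.
- brush_cup: Black open cup, 72 mm across, 90 mm high, standing on the left. Origin under its centre.

How it is judged (in metres and radians):
At the end, for the whole second after the job is handed in: The side matching the compact in the white-edged pocket faces up (centre 50 to 56 mm above the table, within 6 mm of over the bar's centre); the bar is level within 0.1 rad, at rest, its centre within 155 mm (mat x) and 80 mm (mat y) of the mat's centre (((horizontal distance between compact_red and chosen_pocket below 0.03 m and height (world z) of face_red between 0.05 and 0.056 m and horizontal distance between face_red and palette_bar below 0.006 m) or (horizontal distance between compact_blue and chosen_pocket below 0.03 m and height (world z) of face_blue between 0.05 and 0.056 m and horizontal distance between face_blue and palette_bar below 0.006 m) or (horizontal distance between compact_green and chosen_pocket below 0.03 m and height (world z) of face_green between 0.05 and 0.056 m and horizontal distance between face_green and palette_bar below 0.006 m)) and angle between palette_bar's own y axis and vertical between 1.47 and 1.67 rad and x of palette_bar in the frame of work_mat between -0.155 and 0.155 m and y of palette_bar in the frame of work_mat between -0.08 and 0.08 m and linear speed of palette_bar below 0.02 m/s and angular speed of palette_bar below 0.2 rad/s); the robot touches nothing.
It fails at once if the bar is picked up or stood on end (its centre more than 48 mm above the table) (height (world z) of palette_bar above 0.048 m).
It fails at once if a pot, bottle, the brush or the brush cup is shifted more than 20 mm or tipped over (distance of any of pot_tan, pot_pink, foundation, foundation_dark, brush, brush_cup from where it was at the start of the episode above 0.02 m or angle between any of pot_tan, pot_pink, foundation, foundation_dark, brush_cup's own z axis and vertical above 0.4 rad).
It fails at once if a compact is shifted more than 20 mm or tipped over (distance of any of compact_red, compact_blue, compact_green from where it was at the start of the episode above 0.02 m or angle between any of compact_red, compact_blue, compact_green's own z axis and vertical above 0.4 rad).
It also fails if it takes over 40 s, if anything falls off the work surface, if the arm or the gripper's body presses on something with over 40 N, if the wrist force passes 120 N, or if a joint passes its speed limit or range.

## Working session

There is one attempt and no reset: what is moved stays moved. The work goes in short steps, Python scripts to look and compute and a tool call to move; the robot and the scene stay as the last step left them, time stands still between calls to the robot, and variables do not carry over. Pictures are saved under pics/ and viewed, at most 10 in all, crops included, and the job is handed in when it is done.

Besides the shell and the picture viewer there is one more tool, called in YAML: its name, and indented under it one key for each argument. play_rows: Moves the arm, as the interface text tells. Its arguments: {"type":"object","properties":{"targets":{"type":"array","items":{"type":"array","items":{"type":"number","minimum":-1,"maximum":1}}}},"required":["targets"]}

```bash
mkdir -p pics; cat > h.py <<'E'
import numpy as np,cv2
from bench import arm,cams
def ray(cal,u,v):
    K=np.array([[cal['fx'],0,cal['cx']],[0,cal['fy'],cal['cy']],[0,0,1.]])
    return cv2.undistortPoints(np.array([[[u,v]]],float),K,np.array([cal['k1'],0,0,0.]))[0,0]
def world(cal,u,v,d=None,z=None):
    x,y=ray(cal,u,v);R=np.array(cal['R']);t=np.array(cal['t'])
    c=-R.T@t; r=R.T@np.array([x,y,1])
    return c+r*(d if z is None else (z-c[2])/r[2])
E
python3 - <<'E'
from h import *
s=arm.observe();print(s['clock'],s['position'],s['ee_rot'],s['opening'],arm.tcp_to_grasp)
for c in ['scene','side']:
    im,d=cams.camera(c);cv2.imwrite(f'pics/{c}0.png',im);cal=cams.calibration(c)
    for n in ['palette_bar','work_mat','chosen_pocket','compact_red','compact_blue','compact_green','pot_tan','pot_pink','foundation']:
        for r in cams.mark_of(c,n)[:1]:
            u,v=r['at'][0]*560,r['at'][1]*420
            print(c,n,round(r['score'],2),int(u),int(v),world(cal,u,v,z=28 if n=='palette_bar' else 3).round())
E
```

```text
0.0 [ 168.81122796 -601.20628455  197.90553641] [-3.11064163e+00 -4.28558858e-01  5.28044407e-04] 87.89578226242625 -18.700000000000003
scene palette_bar 0.61 299 244 [631. -22.  28.]
scene work_mat 0.84 295 249 [622. -24.   3.]
scene chosen_pocket 0.95 111 314 [ 421. -448.    3.]
scene compact_red 0.61 144 354 [ 553. -454.    3.]
scene compact_blue 0.86 125 332 [ 482. -452.    3.]
scene compact_green 0.59 108 313 [ 413. -452.    3.]
scene pot_tan 0.48 347 229 [689. 121.   3.]
scene pot_pink 0.83 226 255 [ 500. -159.    3.]
scene foundation 0.9 378 174 [634. 366.   3.]
side palette_bar 0.61 263 200 [633. -21.  28.]
side work_mat 0.91 276 205 [593. -28.   3.]
side compact_red 0.57 306 127 [ 562. -457.    3.]
side compact_blue 0.52 330 128 [ 472. -470.    3.]
side compact_green 0.59 340 132 [ 427. -452.    3.]
side pot_tan 0.5 235 237 [687. 124.   3.]
side pot_pink 0.52 310 178 [ 503. -177.    3.]
side foundation 0.77 233 318 [618. 382.   3.]
```

View pics/scene0.png

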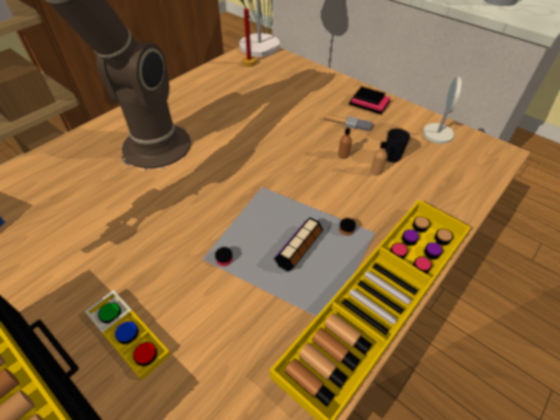

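View pics/side0.png

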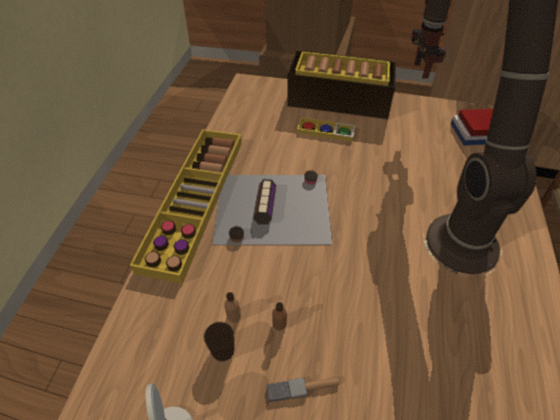

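The compact in the white-edged pocket at about (109,312) in the scene view is green. The bar lies at about (299,244) with ivory up and violet towards the robot, so it needs two rolls away from the robot: violet, then green. Next I'll measure the bar's pose from depth.

```bash
cat >> h.py <<'E'
from scipy.spatial.transform import Rotation as Ro
def cloud(c):
    im,d=cams.camera(c);cal=cams.calibration(c)
    v,u=np.mgrid[0:420,0:560];K=np.array([[cal['fx'],0,cal['cx']],[0,cal['fy'],cal['cy']],[0,0,1.]])
    p=cv2.undistortPoints(np.stack([u.ravel(),v.ravel()],1)[:,None].astype(float),K,np.array([cal['k1'],0,0,0.]))[:,0]
    P=np.c_[p,np.ones(len(p))]*d.ravel()[:,None]
    R=np.array(cal['R']);W=(P-np.array(cal['t']))@R
    return im.reshape(-1,3),W,d.ravel()>0
def bar(c,xr=(570,760)):
    im,W,ok=cloud(c)
    m=ok&(W[:,0]>xr[0])&(W[:,0]<xr[1])&(W[:,1]>-130)&(W[:,1]<90)
    t=W[m&(W[:,2]>47)&(W[:,2]<60)];r=cv2.minAreaRect(t[:,:2].astype(np.float32))
    g=im.astype(int);k=ok&(g.max(1)-g.min(1)<25)&(abs(W[:,2]-3)<5)&(g.min(1)>90)&(W[:,0]>350)&(W[:,0]<850)&(abs(W[:,1]+20)<190)
    mt=cv2.minAreaRect(W[k][:,:2].astype(np.float32)) if k.sum()>9 else None
    print(c,'top n',len(t),'z',np.median(t[:,2]).round(1),'rect',r,'mean',t.mean(0).round(1),'mat z',np.median(W[k][:,2]),mt,np.percentile(W[k][:,:2],[1,99],axis=0).round())
def plan(tgt,tilt,yaw=0):
    "total remaining shift (tool axes, x0.1m) and turn (x pi/4) from here to TCP tgt, tool x into bar, tilted"
    s=arm.observe();R=Ro.from_rotvec(s['ee_rot'])
    c,n=np.cos(tilt),np.sin(tilt)
    T=Ro.from_rotvec([0,0,yaw])*Ro.from_matrix(np.array([[c,0,n],[0,-1,0],[n,0,-c]]))
    print(s['clock'],'pos',np.round(s['position'],1),'F',np.round(s['ft_force'],1),'shift',(R.inv().apply(np.array(tgt)-s['position'])/100).round(3),'turn',((R.inv()*T).as_rotvec()/(np.pi/4)).round(3))
E
python3 - <<'E'
from h import *
bar('scene');bar('side')
plan([520,-22,150],.52)
E
```

```text
scene top n 700 z 53.0 rect ((629.3687133789062, -17.843605041503906), (39.07334899902344, 152.9456787109375), 6.457581996917725) mean [631.2 -22.5  52.7] mat z 3.0580493285874435 ((604.37255859375, -23.115020751953125), (355.2705383300781, 297.803955078125), 11.889932632446289) [[ 423. -184.]
 [ 771.  134.]]
side top n 417 z 52.8 rect ((628.0790405273438, -16.193313598632812), (40.456947326660156, 152.427734375), 7.015540599822998) mean [627.2 -12.8  52.7] mat z 3.2848991462024077 ((603.333984375, -20.98480224609375), (358.7998962402344, 303.5460510253906), 11.755877494812012) [[ 415. -173.]
 [ 779.  143.]]
1.1 pos [ 169.  -601.7  198.8] F [-0.   0.4 -0.9] shift [ 4.947 -4.632  0.487] turn [-0.091  0.658  0.341]
```

```bash
python3 - <<'E'
from h import *
plan([535,-28,130],.52,.115)
E
```

```text
1.1 pos [ 169.  -601.7  198.8] F [-0.   0.4 -0.9] shift [ 5.075 -4.534  0.687] turn [-0.052  0.661  0.198]
```

play_rows:
  targets:
    - [0.1, -0.09, 0, 0, 0, 0, 1]
    - [0.2, -0.18, 0, 0, 0, 0, 1]
    - [0.3, -0.27, 0, 0, 0, 0, 1]
    - [0.4, -0.36, 0, 0, 0, 0, 1]
    - [0.5, -0.45, 0, 0, 0, 0, 1]
    - [0.6, -0.54, 0, 0, 0, 0, 1]
    - [0.7, -0.63, 0, 0, 0, 0, 1]
    - [0.8, -0.72, 0, 0, 0, 0, 1]
    - [0.9, -0.81, 0, 0, 0, 0, 1]
    - [1, -0.9, 0, 0, 0, 0, 1]

```text
clock: 1.93
position: [241.6, -486.9, 198.8]
ee_rot: [3.112, 0.429, 0.0]
ft_force: [-0.5, 0.1, -0.5]
opening: 87.4
gripper_force: 0.0
```

play_rows:
  targets:
    - [0.1, -0.09, 0, 0, 0, 0, 1]
    - [0.2, -0.18, 0, 0, 0, 0, 1]
    - [0.3, -0.27, 0, 0, 0, 0, 1]
    - [0.4, -0.36, 0, 0, 0, 0, 1]
    - [0.5, -0.45, 0, 0, 0, 0, 1]
    - [0.6, -0.54, 0, 0, 0, 0, 1]
    - [0.7, -0.63, 0, 0, 0, 0, 1]
    - [0.8, -0.72, 0, 0, 0, 0, 1]
    - [0.9, -0.81, 0, 0, 0, 0, 1]
    - [1, -0.9, 0, 0, 0, 0, 1]

```text
clock: 2.77
position: [313.4, -373.2, 198.7]
ee_rot: [3.112, 0.429, -0.0]
ft_force: [-1.0, -0.6, 0.1]
opening: 87.7
gripper_force: 0.0
```

play_rows:
  targets:
    - [0.1, -0.09, 0, 0, 0, 0, 1]
    - [0.2, -0.18, 0, 0, 0, 0, 1]
    - [0.3, -0.27, 0, 0, 0, 0, 1]
    - [0.4, -0.36, 0, 0, 0, 0, 1]
    - [0.5, -0.45, 0, 0, 0, 0, 1]
    - [0.6, -0.54, 0, 0, 0, 0, 1]
    - [0.7, -0.63, 0, 0, 0, 0, 1]
    - [0.8, -0.72, 0, 0, 0, 0, 1]
    - [0.9, -0.81, 0, 0, 0, 0, 1]
    - [1, -0.9, 0, 0, 0, 0, 1]

```text
clock: 3.6
position: [385.2, -259.5, 198.8]
ee_rot: [3.112, 0.429, 0.0]
ft_force: [-0.6, -0.2, -0.4]
opening: 87.9
gripper_force: 0.0
```

play_rows:
  targets:
    - [0.1, -0.09, 0, 0, 0, 0, 1]
    - [0.2, -0.18, 0, 0, 0, 0, 1]
    - [0.3, -0.27, 0, 0, 0, 0, 1]
    - [0.4, -0.36, 0, 0, 0, 0, 1]
    - [0.5, -0.45, 0, 0, 0, 0, 1]
    - [0.6, -0.54, 0, 0, 0, 0, 1]
    - [0.7, -0.63, 0, 0, 0, 0, 1]
    - [0.8, -0.72, 0, 0, 0, 0, 1]
    - [0.9, -0.81, 0, 0, 0, 0, 1]
    - [1, -0.9, 0, 0, 0, 0, 1]

```text
clock: 4.43
position: [457.0, -145.8, 198.8]
ee_rot: [3.112, 0.429, 0.0]
ft_force: [0.1, -0.5, 0.7]
opening: 87.7
gripper_force: 0.0
```

```bash
python3 - <<'E'
from h import *
plan([535,-28,130],.52,.115)
E
```

```text
4.4333 pos [ 457.  -145.8  198.8] F [ 0.1 -0.5  0.7] shift [ 1.07  -0.923  0.687] turn [-0.052  0.661  0.198]
```

play_rows:
  targets:
    - [0.1, -0.1, 0.05, -0.005, 0.066, 0.02, 1]
    - [0.2, -0.2, 0.1, -0.01, 0.13, 0.04, 1]
    - [0.3, -0.3, 0.2, -0.015, 0.2, 0.06, 1]
    - [0.4, -0.4, 0.25, -0.02, 0.26, 0.08, 1]
    - [0.55, -0.5, 0.3, -0.025, 0.33, 0.1, 1]
    - [0.65, -0.6, 0.4, -0.03, 0.4, 0.12, 1]
    - [0.8, -0.75, 0.5, -0.04, 0.5, 0.15, 1]
    - [0.9, -0.85, 0.6, -0.05, 0.6, 0.18, 1]
    - [1, -0.92, 0.69, -0.052, 0.661, 0.198, 1]
    - [1, -0.92, 0.69, -0.052, 0.661, 0.198, 1]

```text
clock: 5.27
position: [525.4, -29.2, 127.2]
ee_rot: [-3.001, -0.174, -0.795]
ft_force: [-0.2, -0.5, -0.2]
opening: 88.3
gripper_force: 0.0
```

```bash
python3 - <<'E'
from h import *
im,d=cams.camera('wrist');cv2.imwrite('pics/w1.png',im)
bar('scene');bar('side')
u=np.array([np.cos(.115),np.sin(.115)])
for o,z in((-75,60),(-60,15),(-33,15)):
    c=np.array([629,-18])+o*u;plan([*c,z],.52,.115)
E
```

```text
scene top n 693 z 53.0 rect ((629.4561767578125, -16.95629119873047), (39.11003112792969, 153.26931762695312), 5.232563018798828) mean [630.9 -22.1  52.7] mat z 3.0701869815894813 ((603.5804443359375, -22.385955810546875), (356.12860107421875, 298.733154296875), 11.879356384277344) [[ 425. -182.]
 [ 771.  133.]]
side top n 411 z 53.2 rect ((628.2492065429688, -16.00836944580078), (41.41997146606445, 151.4263916015625), 6.084592819213867) mean [627.2 -11.6  53. ] mat z 3.2944481206655856 ((602.3936767578125, -19.933197021484375), (358.1336975097656, 302.89178466796875), 11.337140083312988) [[ 414. -166.]
 [ 780.  143.]]
5.4167 pos [528.5 -31.3 130.4] F [-0.6 -0.4  0.7] shift [-0.121 -0.017  0.741] turn [-0.001  0.001  0.001]
5.4167 pos [528.5 -31.3 130.4] F [-0.6 -0.4  0.7] shift [-0.214 -0.017  1.207] turn [-0.001  0.001  0.001]
5.4167 pos [528.5 -31.3 130.4] F [-0.6 -0.4  0.7] shift [ 0.021 -0.016  1.341] turn [-0.001  0.001  0.001]
```

View pics/w1.png

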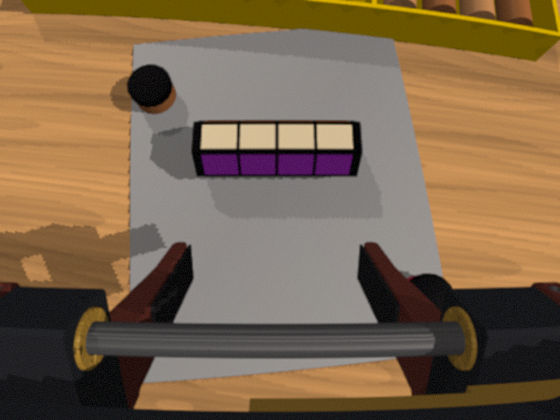

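The wrist view shows the bar square to the fingers at about (278,148), ivory on top and violet facing me. Going down behind it.

play_rows:
  targets:
    - [-0.1, 0, 0.1, 0, 0, 0, 1]
    - [-0.2, 0, 0.2, 0, 0, 0, 1]
    - [-0.21, -0.01, 0.3, 0, 0, 0, 1]
    - [-0.21, -0.02, 0.4, 0, 0, 0, 1]
    - [-0.21, -0.02, 0.5, 0, 0, 0, 1]
    - [-0.21, -0.02, 0.6, 0, 0, 0, 1]
    - [-0.21, -0.02, 0.7, 0, 0, 0, 1]
    - [-0.21, -0.02, 0.8, 0, 0, 0, 1]
    - [-0.21, -0.02, 0.9, 0, 0, 0, 1]
    - [-0.21, -0.02, 1, 0, 0, 0, 1]

```text
clock: 6.25
position: [516.2, -25.8, 0.4]
ee_rot: [3.072, 0.279, 0.589]
ft_force: [-1.8, 0.6, -3.6]
opening: 88.1
gripper_force: 0.0
```

```bash
python3 - <<'E'
from h import *
u=np.array([np.cos(.105),np.sin(.105)])
for o,z in((-60,15),(-33,15),(-27.3,24.4),(-19.3,32),(-13,35.8),(-5,37)):
    c=np.array([629,-17])+o*u;plan([*c,z],.52,.115)
E
```

```text
6.25 pos [ 5.162e+02 -2.580e+01  4.000e-01] F [-1.8  0.6 -3.6] shift [0.544 0.072 0.06 ] turn [0.006 0.182 0.087]
6.25 pos [ 5.162e+02 -2.580e+01  4.000e-01] F [-1.8  0.6 -3.6] shift [0.794 0.091 0.16 ] turn [0.006 0.182 0.087]
6.25 pos [ 5.162e+02 -2.580e+01  4.000e-01] F [-1.8  0.6 -3.6] shift [0.882 0.098 0.094] turn [0.006 0.182 0.087]
6.25 pos [ 5.162e+02 -2.580e+01  4.000e-01] F [-1.8  0.6 -3.6] shift [0.984 0.106 0.052] turn [0.006 0.182 0.087]
6.25 pos [ 5.162e+02 -2.580e+01  4.000e-01] F [-1.8  0.6 -3.6] shift [1.056 0.112 0.04 ] turn [0.006 0.182 0.087]
6.25 pos [ 5.162e+02 -2.580e+01  4.000e-01] F [-1.8  0.6 -3.6] shift [1.134 0.118 0.059] turn [0.006 0.182 0.087]
```

```bash
python3 - <<'E'
from h import *
s=arm.observe();print(np.round(s['joint_pos'],3),np.round(s['qvel'],3),s['position'],s['ft_force'],s['wrist_torque'])
R=Ro.from_rotvec(s['ee_rot']).as_matrix();print(R.round(3))
im,d=cams.camera('side');cv2.imwrite('pics/s2.png',cv2.resize(im[120:300,160:430],None,fx=2.9,fy=2.9))
s=arm.observe();print(np.round(s['joint_pos'],3),np.round(s['qvel'],3),s['position'],s['ft_force'])
E
```

```text
[ 0.772  0.599 -0.97   2.317  1.502  0.455 -2.797] [ 1.358  1.725 -2.245 -0.047  0.933  1.963 -0.227] [ 5.16158838e+02 -2.58378924e+01  4.05701836e-01] [-1.79268288  0.62786954 -3.56510002] [-0.06152932  0.61496452  0.0230438 ]
[[ 0.914  0.174  0.367]
 [ 0.174 -0.984  0.032]
 [ 0.367  0.034 -0.93 ]]
[ 0.786  0.636 -0.995  2.317  1.507  0.471 -2.798] [-0.077 -0.144  0.291  0.069 -0.192 -0.416  0.059] [510.76414509 -17.9690995   -8.9134133 ] [ -3.73627774   0.67982425 -15.15529369]
```

View pics/s2.png

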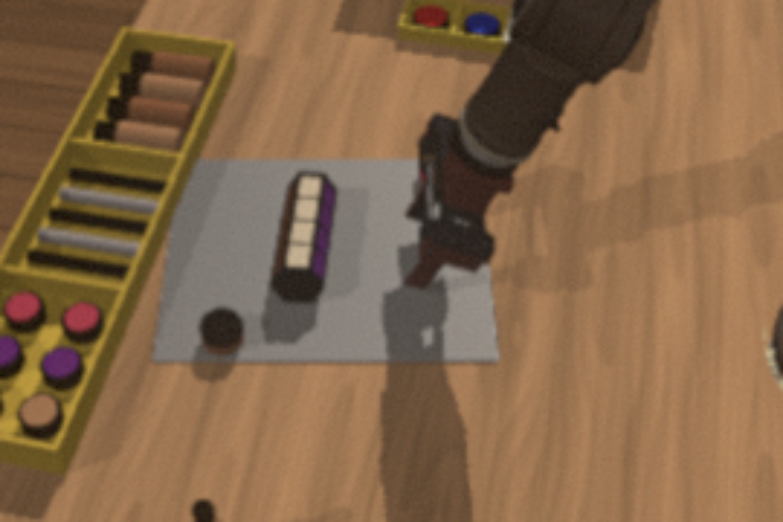

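The arm hit its joint-6 limit with this tilt: the pose drifted and the fingertips came down on the mat behind the bar at about (420,275) in the crop. The bar hasn't moved. I'll lift straight up, then use less tilt.

play_rows:
  targets:
    - [0.08, 0, -0.2, 0, 0, 0, 1]
    - [0.16, 0, -0.4, 0, 0, 0, 1]
    - [0.24, 0, -0.6, 0, 0, 0, 1]
    - [0.32, 0, -0.8, 0, 0, 0, 1]
    - [0.4, 0, -1, 0, 0, 0, 1]
    - [0.4, 0, -1, 0, -0.1, 0, 1]
    - [0.4, 0, -1, 0, -0.2, 0, 1]
    - [0.4, 0, -1, 0, -0.3, 0, 1]
    - [0.4, 0, -1, 0, -0.3, 0, 1]
    - [0.4, 0, -1, 0, -0.3, 0, 1]

```text
clock: 7.13
position: [515.9, -20.0, 109.2]
ee_rot: [3.109, 0.274, 0.229]
ft_force: [0.1, 0.9, 0.5]
opening: 87.6
gripper_force: 0.0
```

```bash
python3 - <<'E'
from h import *
s=arm.observe();print(np.round(s['joint_pos'],3),np.round(s['qvel'],3))
plan([540,-27,120],0.1,.105)
im,d=cams.camera('scene')
for n in ['pot_pink','pot_tan','palette_bar']:
    for r in cams.mark_of('scene',n)[:1]:
        u,v=r['at'][0]*560,r['at'][1]*420;print(n,r['score'],u,v)
E
```

```text
[ 0.913  0.57  -1.266  2.033  0.762  0.911 -2.135] [ 0.021 -0.012 -0.015  0.065  0.014 -0.021 -0.012]
7.1333 pos [515.9 -20.  109.2] F [0.1 0.9 0.5] shift [ 0.238  0.114 -0.072] turn [ 0.021 -0.058  0.091]
pot_pink 0.52 224.616 254.51999999999998
pot_tan 0.58 347.984 228.606
palette_bar 0.87 300.776 244.18800000000002
```

```bash
python3 - <<'E'
from h import *
u=np.array([np.cos(.105),np.sin(.105)])
for o,z in((-80,70),(-60,17)):
    c=np.array([629,-17])+o*u;plan([*c,z],.2,.105)
E
```

```text
7.3333 pos [513.1 -20.3 108. ] F [-0.5 -1.2  0.5] shift [0.291 0.104 0.428] turn [0.017 0.074 0.095]
7.3333 pos [513.1 -20.3 108. ] F [-0.5 -1.2  0.5] shift [0.414 0.104 0.981] turn [0.017 0.074 0.095]
```

play_rows:
  targets:
    - [0.05, 0.02, 0.05, 0, 0.01, 0.02, 1]
    - [0.1, 0.04, 0.1, 0, 0.02, 0.04, 1]
    - [0.15, 0.06, 0.15, 0, 0.03, 0.06, 1]
    - [0.2, 0.08, 0.2, 0.01, 0.05, 0.08, 1]
    - [0.25, 0.1, 0.25, 0.01, 0.07, 0.09, 1]
    - [0.29, 0.1, 0.3, 0.017, 0.074, 0.095, 1]
    - [0.29, 0.1, 0.35, 0.017, 0.074, 0.095, 1]
    - [0.29, 0.1, 0.4, 0.017, 0.074, 0.095, 1]
    - [0.29, 0.1, 0.43, 0.017, 0.074, 0.095, 1]
    - [0.29, 0.1, 0.43, 0.017, 0.074, 0.095, 1]

```text
clock: 8.17
position: [549.4, -24.0, 68.8]
ee_rot: [-3.109, -0.164, -0.309]
ft_force: [0.5, -0.4, 0.3]
opening: 87.8
gripper_force: 0.0
```

```bash
python3 - <<'E'
from h import *
s=arm.observe();print(np.round(s['joint_pos'],3))
u=np.array([np.cos(.105),np.sin(.105)])
for o,z in((-80,70),(-60,17)):
    c=np.array([629,-17])+o*u;plan([*c,z],.2,.105)
E
```

```text
[ 0.845  0.63  -1.157  2.039  0.872  0.796 -2.26 ]
8.1667 pos [549.4 -24.   68.8] F [ 0.5 -0.4  0.3] shift [ 0.002  0.014 -0.012] turn [-0.003  0.002  0.   ]
8.1667 pos [549.4 -24.   68.8] F [ 0.5 -0.4  0.3] shift [0.093 0.015 0.547] turn [-0.003  0.002  0.   ]
```

play_rows:
  targets:
    - [0.01, 0, 0.06, 0, 0, 0, 1]
    - [0.02, 0, 0.12, 0, 0, 0, 1]
    - [0.03, 0, 0.18, 0, 0, 0, 1]
    - [0.04, 0.01, 0.24, 0, 0, 0, 1]
    - [0.05, 0.01, 0.3, 0, 0, 0, 1]
    - [0.06, 0.01, 0.36, 0, 0, 0, 1]
    - [0.07, 0.015, 0.42, 0, 0, 0, 1]
    - [0.08, 0.015, 0.48, 0, 0, 0, 1]
    - [0.09, 0.015, 0.54, 0, 0, 0, 1]
    - [0.09, 0.015, 0.54, 0, 0, 0, 1]

```text
clock: 9.0
position: [569.2, -23.5, 17.3]
ee_rot: [-3.109, -0.163, -0.309]
ft_force: [-0.4, -0.4, -0.3]
opening: 87.7
gripper_force: 0.0
```

```bash
cat >> h.py <<'E'
def arc(cx,cy,yaw,tilt,tipz=17):
    "rows keeping the finger on the near corner edge while the bar turns about its far lower edge"
    u=np.array([np.cos(yaw),np.sin(yaw)])
    # corner (-28.9,28); finger face 10 mm ahead of centre line; tip below the corner along the finger
    L=(28-tipz-10*np.sin(tilt))/np.cos(tilt); off=np.array([-28.9+L*np.sin(tilt)-10*np.cos(tilt),tipz])
    for th in (-1,0,7.5,15,22.5,30,37.5,45,52):
        if th<0: p=off-[8,0]
        else:
            a=np.radians(th);p=off+np.array([-43.3*np.cos(a)+25*np.sin(a)+43.3,43.3*np.sin(a)+25*np.cos(a)-25])
        print(th,end=' ');plan([*(np.array([cx,cy])+p[0]*u),p[1]],tilt,yaw)
E
python3 - <<'E'
from h import *
s=arm.observe();print(np.round(s['joint_pos'],3))
arc(629,-17,.105,.2)
E
```

```text
[ 0.748  0.712 -1.046  2.03   0.99   0.739 -2.344]
-1 9.0 pos [569.2 -23.5  17.3] F [-0.4 -0.4 -0.3] shift [ 0.149 -0.002  0.033] turn [-0.003  0.002 -0.   ]
0 9.0 pos [569.2 -23.5  17.3] F [-0.4 -0.4 -0.3] shift [ 0.227 -0.002  0.049] turn [-0.003  0.002 -0.   ]
7.5 9.0 pos [569.2 -23.5  17.3] F [-0.4 -0.4 -0.3] shift [ 0.273 -0.002  0.003] turn [-0.003  0.002 -0.   ]
15 9.0 pos [569.2 -23.5  17.3] F [-0.4 -0.4 -0.3] shift [ 0.325 -0.003 -0.037] turn [-0.003  0.002 -0.   ]
22.5 9.0 pos [569.2 -23.5  17.3] F [-0.4 -0.4 -0.3] shift [ 0.382 -0.003 -0.069] turn [-0.003  0.002 -0.   ]
30 9.0 pos [569.2 -23.5  17.3] F [-0.4 -0.4 -0.3] shift [ 0.443 -0.003 -0.094] turn [-0.003  0.002 -0.   ]
37.5 9.0 pos [569.2 -23.5  17.3] F [-0.4 -0.4 -0.3] shift [ 0.506 -0.003 -0.111] turn [-0.003  0.002 -0.   ]
45 9.0 pos [569.2 -23.5  17.3] F [-0.4 -0.4 -0.3] shift [ 0.571 -0.003 -0.119] turn [-0.003  0.002 -0.   ]
52 9.0 pos [569.2 -23.5  17.3] F [-0.4 -0.4 -0.3] shift [ 0.632 -0.003 -0.12 ] turn [-0.003  0.002 -0.   ]
```

play_rows:
  targets:
    - [0.08, 0, 0.02, 0, 0, 0, 1]
    - [0.15, 0, 0.03, 0, 0, 0, 1]
    - [0.19, 0, 0.04, 0, 0, 0, 1]
    - [0.22, 0, 0.05, 0, 0, 0, 1]
    - [0.24, 0, 0.05, 0, 0, 0, 1]
    - [0.26, 0, 0.035, 0, 0, 0, 1]
    - [0.28, 0, 0.015, 0, 0, 0, 1]
    - [0.3, 0, -0.005, 0, 0, 0, 1]
    - [0.325, 0, -0.02, 0, 0, 0, 1]
    - [0.345, 0, -0.037, 0, 0, 0, 1]

```text
clock: 9.83
position: [602.6, -20.2, 29.3]
ee_rot: [-3.11, -0.163, -0.311]
ft_force: [-0.1, 0.8, 0.0]
opening: 88.0
gripper_force: 0.0
```

```bash
python3 - <<'E'
from h import *
s=arm.observe();print(np.round(s['joint_pos'],3))
im,d=cams.camera('side');cv2.imwrite('pics/s3.png',cv2.resize(im[130:260,200:350],None,fx=4,fy=4))
arc(629,-17,.105,.2)
E
```

```text
[ 0.723  0.738 -1.052  1.946  0.963  0.793 -2.301]
-1 9.8833 pos [603.  -20.1  29.7] F [1.  0.2 0.6] shift [-0.209 -0.004  0.088] turn [-0.002 -0.    -0.   ]
0 9.8833 pos [603.  -20.1  29.7] F [1.  0.2 0.6] shift [-0.131 -0.004  0.103] turn [-0.002 -0.    -0.   ]
7.5 9.8833 pos [603.  -20.1  29.7] F [1.  0.2 0.6] shift [-0.084 -0.004  0.057] turn [-0.002 -0.    -0.   ]
15 9.8833 pos [603.  -20.1  29.7] F [1.  0.2 0.6] shift [-0.032 -0.004  0.018] turn [-0.002 -0.    -0.   ]
22.5 9.8833 pos [603.  -20.1  29.7] F [1.  0.2 0.6] shift [ 0.025 -0.004 -0.015] turn [-0.002 -0.    -0.   ]
30 9.8833 pos [603.  -20.1  29.7] F [1.  0.2 0.6] shift [ 0.085 -0.004 -0.039] turn [-0.002 -0.    -0.   ]
37.5 9.8833 pos [603.  -20.1  29.7] F [1.  0.2 0.6] shift [ 0.148 -0.004 -0.056] turn [-0.002 -0.    -0.   ]
45 9.8833 pos [603.  -20.1  29.7] F [1.  0.2 0.6] shift [ 0.213 -0.004 -0.064] turn [-0.002 -0.    -0.   ]
52 9.8833 pos [603.  -20.1  29.7] F [1.  0.2 0.6] shift [ 0.274 -0.004 -0.064] turn [-0.002 -0.    -0.   ]
```

View pics/s3.png

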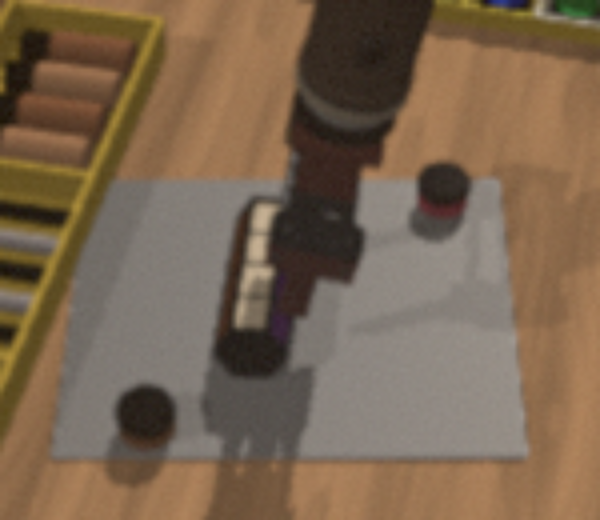

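```bash
python3 - <<'E'
from h import *
s=arm.observe();print(np.round(s['ft_force'],1),s['position'])
im,W,ok=cloud('scene')
m=ok&(W[:,0]>560)&(W[:,0]<700)&(W[:,1]>-110)&(W[:,1]<75)&(W[:,2]>8)&(W[:,2]<65)
P=W[m]
for a,b in((-105,-85),(-80,-60),(-40,-20),(0,20),(30,45),(48,60)):
    q=P[(P[:,1]>a)&(P[:,1]<b)];print(a,b,[(int(lo),len(k),k[:,0].min().round(),k[:,0].max().round()) for lo in range(8,64,6) for k in [q[(q[:,2]>=lo)&(q[:,2]<lo+6)]] if len(k)])
bar('side',(595,760))
E
```

```text
[1.  0.2 0.6] [603.0485325  -20.12623367  29.73973082]
-105 -85 [(8, 13, np.float64(619.0), np.float64(651.0)), (14, 22, np.float64(616.0), np.float64(659.0)), (20, 23, np.float64(612.0), np.float64(663.0)), (26, 30, np.float64(607.0), np.float64(665.0)), (32, 27, np.float64(613.0), np.float64(663.0)), (38, 28, np.float64(615.0), np.float64(662.0)), (44, 19, np.float64(619.0), np.float64(656.0)), (50, 43, np.float64(622.0), np.float64(653.0)), (56, 2, np.float64(637.0), np.float64(650.0))]
-80 -60 [(26, 6, np.float64(660.0), np.float64(664.0)), (32, 16, np.float64(607.0), np.float64(663.0)), (38, 21, np.float64(610.0), np.float64(661.0)), (44, 20, np.float64(614.0), np.float64(655.0)), (50, 90, np.float64(611.0), np.float64(652.0)), (56, 18, np.float64(591.0), np.float64(646.0)), (62, 8, np.float64(595.0), np.float64(613.0))]
-40 -20 [(26, 9, np.float64(656.0), np.float64(659.0)), (32, 15, np.float64(605.0), np.float64(657.0)), (38, 15, np.float64(608.0), np.float64(656.0)), (44, 21, np.float64(609.0), np.float64(654.0)), (50, 86, np.float64(614.0), np.float64(649.0)), (56, 2, np.flo
[... 563 characters left out ...]
9.0)), (56, 2, np.float64(603.0), np.float64(622.0)), (62, 1, np.float64(603.0), np.float64(603.0))]
48 60 [(26, 3, np.float64(647.0), np.float64(649.0)), (32, 9, np.float64(596.0), np.float64(648.0)), (38, 6, np.float64(598.0), np.float64(642.0)), (44, 9, np.float64(617.0), np.float64(642.0)), (50, 29, np.float64(606.0), np.float64(636.0)), (56, 1, np.float64(616.0), np.float64(616.0))]
side top n 341 z 52.9 rect ((632.2050170898438, -17.652442932128906), (43.312644958496094, 159.62109375), 12.964227676391602) mean [628.7  -2.9  52.9] mat z 3.2755502653054096 ((604.0377807617188, -20.930892944335938), (358.0343017578125, 305.0943298339844), 12.105067253112793) [[ 414. -175.]
 [ 780.  144.]]
```

play_rows:
  targets:
    - [-0.1, 0, -0.02, 0, 0, 0, 1]
    - [-0.2, 0, -0.02, 0, 0, 0, 1]
    - [-0.24, 0, 0.02, 0, 0, 0, 1]
    - [-0.24, 0, 0.083, 0, 0, 0, 1]
    - [-0.2, 0, 0.09, 0, 0, 0, 1]
    - [-0.16, 0, 0.1, 0, 0, 0, 1]
    - [-0.14, 0, 0.104, 0, 0, 0, 1]
    - [-0.12, 0, 0.108, 0, 0, 0, 1]
    - [-0.1, 0, 0.112, 0, 0, 0, 1]
    - [-0.1, 0, 0.112, 0, 0, 0, 1]

```text
clock: 10.82
position: [595.4, -20.6, 16.1]
ee_rot: [-3.109, -0.164, -0.311]
ft_force: [-0.1, 0.5, -1.0]
opening: 88.2
gripper_force: 0.0
```

```bash
python3 - <<'E'
from h import *
s=arm.observe();print(np.round(s['joint_pos'],3),np.round(s['ft_force'],1),s['position'])
bar('scene',(604,760))
im,d=cams.camera('wrist');cv2.imwrite('pics/w4.png',im)
E
```

```text
[ 0.716  0.744 -1.033  1.971  0.99   0.765 -2.329] [-0.1  0.5 -1. ] [595.37227389 -20.6370043   16.12531058]
scene top n 694 z 52.8 rect ((624.849365234375, -19.284034729003906), (48.85377883911133, 153.4508819580078), 4.64615535736084) mean [630.8 -22.4  52.6] mat z 3.0399117710490584 ((603.66552734375, -22.117935180664062), (354.9243469238281, 298.0821228027344), 11.815213203430176) [[ 422. -184.]
 [ 772.  137.]]
```

View pics/w4.png

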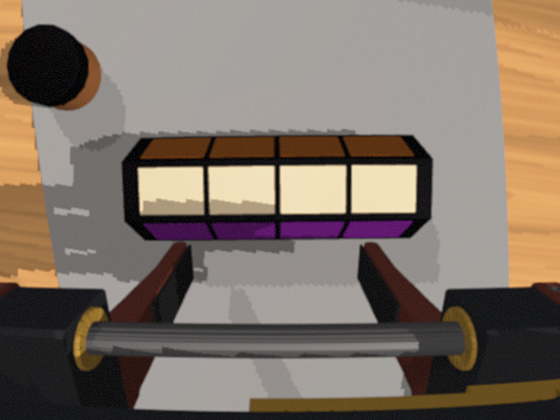

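The wrist view shows the fingertips at about (180,248) and (370,248), just short of the bar's near edge. I'll push in slowly until there is contact.

play_rows:
  targets:
    - [0.01, 0, 0, 0, 0, 0, 1]
    - [0.02, 0, 0.005, 0, 0, 0, 1]
    - [0.03, 0, 0.005, 0, 0, 0, 1]
    - [0.04, 0, 0.01, 0, 0, 0, 1]
    - [0.05, 0, 0.01, 0, 0, 0, 1]
    - [0.06, 0, 0.012, 0, 0, 0, 1]
    - [0.07, 0, 0.015, 0, 0, 0, 1]
    - [0.08, 0, 0.015, 0, 0, 0, 1]
    - [0.09, 0, 0.018, 0, 0, 0, 1]
    - [0.1, 0, 0.02, 0, 0, 0, 1]

```text
clock: 11.75
position: [603.0, -20.0, 15.8]
ee_rot: [-3.111, -0.164, -0.306]
ft_force: [-14.2, -2.9, 14.2]
opening: 87.9
gripper_force: 10.3
```

```bash
python3 - <<'E'
from h import *
s=arm.observe();print(np.round(s['joint_pos'],3),np.round(s['ft_force'],1),s['position'])
bar('scene',(604,760))
E
```

```text
[ 0.705  0.755 -1.03   1.949  0.987  0.779 -2.321] [-14.2  -2.9  14.2] [603.00408569 -20.03909665  15.80705641]
scene top n 721 z 53.2 rect ((625.0406494140625, -17.800559997558594), (49.625762939453125, 153.13780212402344), 5.46161413192749) mean [631.3 -23.1  52.9] mat z 3.058249357920379 ((603.2548217773438, -22.212020874023438), (355.6031799316406, 299.7840576171875), 12.080634117126465) [[ 422. -185.]
 [ 772.  135.]]
```

play_rows:
  targets:
    - [0.03, 0, -0.035, 0, 0, 0, 1]
    - [0.065, 0, -0.068, 0, 0, 0, 1]
    - [0.1, 0, -0.092, 0, 0, 0, 1]
    - [0.148, 0, -0.123, 0, 0, 0, 1]
    - [0.193, 0, -0.144, 0, 0, 0, 1]
    - [0.236, 0, -0.156, 0, 0, 0, 1]
    - [0.279, 0, -0.168, 0, 0, 0, 1]
    - [0.321, 0, -0.174, 0, 0, 0, 1]
    - [0.362, 0, -0.171, 0, 0, 0, 1]
    - [0.362, 0, -0.171, 0, 0, 0, 1]

```text
clock: 12.63
position: [637.8, -16.3, 40.1]
ee_rot: [-3.109, -0.163, -0.312]
ft_force: [0.3, 0.5, -0.7]
opening: 87.5
gripper_force: 0.0
```

```bash
python3 - <<'E'
from h import *
s=arm.observe();print(np.round(s['joint_pos'],3),np.round(s['ft_force'],1),s['position'])
bar('scene',(604,760))
im,d=cams.camera('wrist');cv2.imwrite('pics/w5.png',im)
E
```

```text
[ 0.69   0.768 -1.052  1.855  0.942  0.848 -2.261] [ 0.3  0.5 -0.7] [637.76688771 -16.33703737  40.12176526]
scene top n 565 z 52.8 rect ((630.1257934570312, -18.70245361328125), (39.78107452392578, 152.0521697998047), 6.0659403800964355) mean [633.1 -26.   52.5] mat z 3.0652961720142726 ((604.16748046875, -22.756866455078125), (354.5421447753906, 297.42327880859375), 12.17796516418457) [[ 422. -184.]
 [ 772.  136.]]
```

View pics/w5.png

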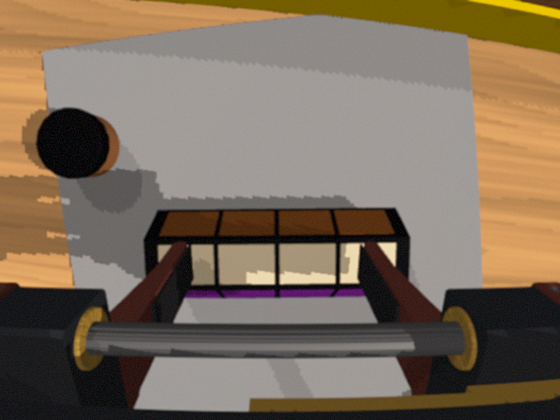

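The bar at about (277,265) is still flat with ivory up and hasn't moved. The fingertips are resting over its top, although the reported TCP is below it. So with the gripper open the tips end about 13 mm short of the TCP and slid over the corner. I'll retract and come in about 13 mm lower.

play_rows:
  targets:
    - [0.02, 0, -0.1, 0, 0, 0, 1]
    - [0.03, 0, -0.17, 0, 0, 0, 1]
    - [-0.15, 0, -0.22, 0, 0, 0, 1]
    - [-0.35, 0, -0.26, 0, 0, 0, 1]
    - [-0.5, 0, -0.28, 0, 0, 0, 1]
    - [-0.64, 0, -0.28, 0, 0, 0, 1]
    - [-0.67, 0, -0.13, 0, 0, 0, 1]
    - [-0.7, 0, 0, 0, 0, 0, 1]
    - [-0.73, 0, 0.13, 0, 0, 0, 1]
    - [-0.74, 0, 0.217, 0, 0, 0, 1]

```text
clock: 13.57
position: [568.7, -24.1, 3.8]
ee_rot: [-3.11, -0.163, -0.311]
ft_force: [-0.2, -0.3, -0.6]
opening: 87.6
gripper_force: 0.0
```

```bash
python3 - <<'E'
from h import *
s=arm.observe();print(np.round(s['joint_pos'],3),np.round(s['ft_force'],1),s['position'])
u=np.array([np.cos(.105),np.sin(.105)])
for o,z in((-43,4),(-25,4)):
    c=np.array([630,-18])+o*u;plan([*c,z],.2,.105)
E
```

```text
[ 0.729  0.725 -1.018  2.039  1.023  0.716 -2.372] [-0.2 -0.3 -0.6] [568.66810222 -24.06804385   3.83598043]
13.5667 pos [568.7 -24.1   3.8] F [-0.2 -0.3 -0.6] shift [0.183 0.004 0.035] turn [-0.001  0.001 -0.   ]
13.5667 pos [568.7 -24.1   3.8] F [-0.2 -0.3 -0.6] shift [0.359 0.004 0.071] turn [-0.001  0.001 -0.   ]
```

play_rows:
  targets:
    - [0.06, 0, 0.01, 0, 0, 0, 1]
    - [0.12, 0, 0.02, 0, 0, 0, 1]
    - [0.18, 0, 0.03, 0, 0, 0, 1]
    - [0.22, 0, 0.04, 0, 0, 0, 1]
    - [0.25, 0, 0.05, 0, 0, 0, 1]
    - [0.27, 0, 0.053, 0, 0, 0, 1]
    - [0.29, 0, 0.057, 0, 0, 0, 1]
    - [0.3, 0, 0.06, 0, 0, 0, 1]
    - [0.31, 0, 0.06, 0, 0, 0, 1]
    - [0.32, 0, 0.06, 0, 0, 0, 1]

```text
clock: 14.4
position: [596.2, -20.6, 4.1]
ee_rot: [-3.114, -0.165, -0.298]
ft_force: [-28.9, -4.6, 28.1]
opening: 87.6
gripper_force: 19.3
```

play_rows:
  targets:
    - [0.006, 0, -0.03, 0, 0, 0, 1]
    - [0.032, 0, -0.055, 0, 0, 0, 1]
    - [0.069, 0, -0.088, 0, 0, 0, 1]
    - [0.105, 0, -0.116, 0, 0, 0, 1]
    - [0.152, 0, -0.143, 0, 0, 0, 1]
    - [0.209, 0, -0.172, 0, 0, 0, 1]
    - [0.264, 0, -0.191, 0, 0, 0, 1]
    - [0.316, 0, -0.196, 0, 0, 0, 1]
    - [0.35, 0, -0.196, 0, 0, 0, 1]
    - [0.35, 0, -0.196, 0, 0, 0, 1]

```text
clock: 15.23
position: [632.6, -16.9, 30.8]
ee_rot: [-3.109, -0.163, -0.312]
ft_force: [-0.6, -0.3, 0.0]
opening: 88.0
gripper_force: 0.0
```

```bash
python3 - <<'E'
from h import *
s=arm.observe();print(np.round(s['joint_pos'],3),np.round(s['ft_force'],1),s['position'])
bar('scene',(604,760))
im,d=cams.camera('wrist');cv2.imwrite('pics/w6.png',im)
E
```

```text
[ 0.688  0.771 -1.04   1.874  0.957  0.828 -2.277] [-0.6 -0.3  0. ] [632.56632737 -16.85873329  30.79847128]
scene top n 760 z 53.5 rect ((647.8692626953125, -16.06238555908203), (63.0311164855957, 151.64801025390625), 4.733017444610596) mean [658.1 -20.   53.2] mat z 3.1001682226741503 ((603.2764282226562, -20.46258544921875), (354.25604248046875, 302.4149475097656), 11.75793170928955) [[ 421. -184.]
 [ 772.  136.]]
```

View pics/w6.png

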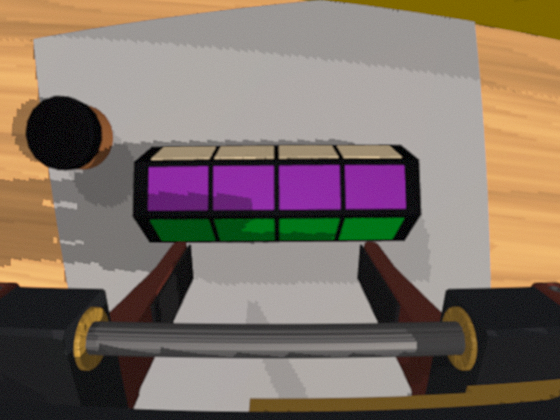

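The bar is now violet up at about (277,188), with green facing me. The first roll worked, so I'll repeat it 29 mm further on.

play_rows:
  targets:
    - [-0.15, 0, -0.03, 0, 0, 0, 1]
    - [-0.294, 0, -0.06, 0, 0, 0, 1]
    - [-0.32, 0, 0.07, 0, 0, 0, 1]
    - [-0.348, 0, 0.205, 0, 0, 0, 1]
    - [-0.28, 0, 0.22, 0, 0, 0, 1]
    - [-0.2, 0, 0.235, 0, 0, 0, 1]
    - [-0.16, 0, 0.243, 0, 0, 0, 1]
    - [-0.13, 0, 0.25, 0, 0, 0, 1]
    - [-0.11, 0, 0.255, 0, 0, 0, 1]
    - [-0.095, 0, 0.257, 0, 0, 0, 1]

```text
clock: 16.17
position: [625.6, -17.2, 3.7]
ee_rot: [-3.111, -0.164, -0.305]
ft_force: [-16.4, -1.7, 14.7]
opening: 87.8
gripper_force: 10.8
```

Contact again, with less preload, so I'll use the same arc with slightly more push inward.

play_rows:
  targets:
    - [0.02, 0, -0.03, 0, 0, 0, 1]
    - [0.048, 0, -0.055, 0, 0, 0, 1]
    - [0.085, 0, -0.088, 0, 0, 0, 1]
    - [0.12, 0, -0.116, 0, 0, 0, 1]
    - [0.167, 0, -0.143, 0, 0, 0, 1]
    - [0.224, 0, -0.172, 0, 0, 0, 1]
    - [0.279, 0, -0.191, 0, 0, 0, 1]
    - [0.331, 0, -0.196, 0, 0, 0, 1]
    - [0.365, 0, -0.196, 0, 0, 0, 1]
    - [0.365, 0, -0.196, 0, 0, 0, 1]

```text
clock: 17.0
position: [660.1, -14.0, 30.2]
ee_rot: [-3.109, -0.163, -0.312]
ft_force: [-1.2, 0.5, 0.8]
opening: 88.1
gripper_force: 0.0
```

play_rows:
  targets:
    - [-0.1, 0, -0.02, 0, 0, 0, 1]
    - [-0.2, 0, -0.04, 0, 0, 0, 1]
    - [-0.3, 0, -0.1, 0, 0, 0, 1]
    - [-0.4, 0, -0.2, 0, 0, 0, 1]
    - [-0.5, 0, -0.3, 0, 0, 0, 1]
    - [-0.5, 0, -0.4, 0, 0, 0, 1]
    - [-0.5, 0, -0.5, 0, 0, 0, 1]
    - [-0.5, 0, -0.6, 0, 0, 0, 1]
    - [-0.5, 0, -0.6, 0, 0, 0, 1]
    - [-0.5, 0, -0.6, 0, 0, 0, 1]

```text
clock: 17.83
position: [599.4, -20.9, 79.9]
ee_rot: [-3.11, -0.162, -0.314]
ft_force: [-0.3, -0.4, 0.1]
opening: 87.8
gripper_force: 0.0
```

```bash
python3 - <<'E'
from h import *
s=arm.observe();print(np.round(s['ft_force'],1),s['position'])
bar('scene',(640,760));bar('side',(640,760))
im,d=cams.camera('wrist');cv2.imwrite('pics/w7.png',im)
E
```

```text
[-0.3 -0.4  0.1] [599.40903366 -20.85822224  79.93706449]
scene top n 755 z 53.0 rect ((687.9370727539062, -11.997611999511719), (38.988094329833984, 152.67066955566406), 6.4334397315979) mean [689.2 -15.7  52.6] mat z 3.0747784839694225 ((603.406005859375, -22.524444580078125), (355.74420166015625, 298.3896789550781), 12.007731437683105) [[ 437. -184.]
 [ 772.  135.]]
side top n 414 z 53.0 rect ((686.2633666992188, -10.696937561035156), (39.51768493652344, 156.444580078125), 6.428070545196533) mean [685.3  -6.3  52.8] mat z 3.3164234134988786 ((603.2353515625, -21.14874267578125), (357.896484375, 303.79302978515625), 11.840373039245605) [[ 414. -175.]
 [ 780.  144.]]
```

View pics/w7.png

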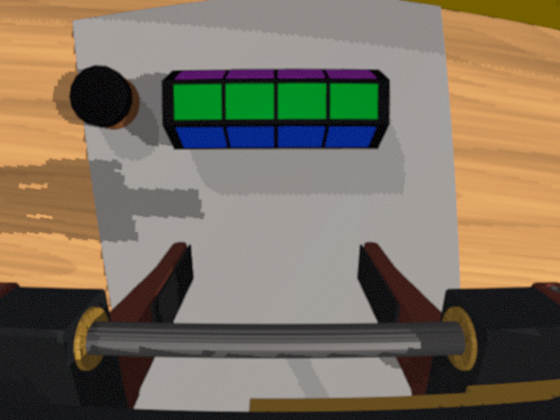

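Green is up at about (275,101). The bar is flat on the mat, the tan pot at (100,97) is untouched, and the gripper is clear of everything.

```bash
python3 -c "
from bench import arm
print(arm.close_job())"
```

```text
the job is handed in; nothing more can be done
None
```

I rolled the bar two faces away from the robot so that green, the colour in the white-edged pocket, faces up; it lies flat on the mat with the gripper clear, and I handed the job in at about 18 s (no verdict was returned).

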